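# Close up a row of circuit breakers on a DIN rail

## Task

Push the row of four white circuit breakers along the rail, as one row, until it stands fully home against the orange end stop with no gaps, then move clear. Push only on the breaker farthest from the end stop: touch no other breaker, do not lift or tip any of them or let the row come apart, and leave the relay, the screwdriver and the parts box where they are.

Things in the scene. Friction and masses are not known exactly. Their poses are not given: they have to be found in the camera images.
- panel: Fixed aluminium plate on the table; yaw within 0.5 rad. Origin: on the table under the middle of the steel rail, which runs along the plate's y (35 mm wide, 380 long, top 19 mm above the table). Plate spans x -128 to 208, y +-215 mm, 4 mm thick; wire ducts 36 mm high along y at x = -105 and 185 mm; fixed power supply 50 mm high at x 69 to 155, y -195 to -55 mm.
- end_stop: Orange end stop fixed on the rail: 55 mm across the rail, 10 mm thick along the rail (own y), 40 mm high. Origin: centre of its underside, on the rail's top. It may be at either end of the rail (+y or -y of the plate); the row starts about 80 to 150 mm from it.
- earth_terminal: Green and yellow earth terminal fixed at the other end of the rail, 55 x 10 mm, 34 mm high; same origin and axes as the end stop. Not the end stop: at least 80 mm of bare rail lie between it and the row at the start.
- breaker1: White circuit breaker set loosely astride the rail (not clipped): 85 mm across the rail (own x) x 18 mm along it (own y) x 45 mm high, plus a 45 mm wide nose to 65 mm and a blue toggle to 72 mm. About 0.12 kg. Origin: centre of its underside, on the rail's top. First of the row, at the plate's -y end of the row.
- breaker2: White circuit breaker like breaker1, same size, origin and axes. Second of the row.
- breaker3: White circuit breaker like breaker1, same size, origin and axes. Third of the row.
- breaker4: White circuit breaker like breaker1, same size, origin and axes. Last of the row, at the plate's +y end. The four start side by side with under 1 mm between them; pushing the row takes some 2 to 6 N at the middle of the end breaker's flat 85 x 45 mm side, and the force climbs steeply once the row is home.
- relay: Bystander: loose plug-in relay with amber cover, 28 x 28 x 42 mm, standing on the plate beside the rail. Origin: centre of its underside.
- screwdriver: Bystander: loose red-handled screwdriver, 160 mm long, lying on the plate. Origin: under its middle; own x runs along it from handle to tip.
- parts_box: Bystander: open grey divided box of small parts, 170 x 130 x 38 mm, on the table left of the plate. Origin: centre of its underside.

How it is judged (in metres and radians):
At the end, for the whole second after the job is handed in: The breaker nearest the end stop stands within 3 mm of it, the gaps in the row add up to less than 3.5 mm, and all four breakers are seated upright on the rail (within 3 mm and 0.08 rad) and at rest, with the robot clear (horizontal distance between breaker1 and breaker4 below 0.0575 m and ((y of end_stop in the frame of panel below 0 m and horizontal distance between end_stop and breaker1 below 0.017 m) or (y of end_stop in the frame of panel above 0 m and horizontal distance between end_stop and breaker4 below 0.017 m)) and angle between each of breaker1, breaker2, breaker3, breaker4's own z axis and vertical below 0.08 rad and height (world z) of breaker1 between 0.016 and 0.022 m and height (world z) of breaker2 between 0.016 and 0.022 m and height (world z) of breaker3 between 0.016 and 0.022 m and height (world z) of breaker4 between 0.016 and 0.022 m and linear speed of each of breaker1, breaker2, breaker3, breaker4 below 0.01 m/s); the robot touches nothing.
It fails at once if a breaker is lifted off the rail (over 6 mm) (height (world z) of any of breaker1, breaker2, breaker3, breaker4 above 0.025 m).
It fails at once if a breaker is tipped (over 0.25 rad) (angle between any of breaker1, breaker2, breaker3, breaker4's own z axis and vertical above 0.25 rad).
It fails at once if the row comes apart (gaps adding up to over 12 mm) (horizontal distance between breaker1 and breaker4 above 0.066 m).
It fails at once if the fingers touch a breaker other than the one farthest from the end stop (over 1 N) (contact force between the fingers and breaker2 above 1 N or contact force between the fingers and breaker3 above 1 N or (y of end_stop in the frame of panel below 0 m and contact force between the fingers and breaker1 above 1 N) or (y of end_stop in the frame of panel above 0 m and contact force between the fingers and breaker4 above 1 N)).
It fails at once if the relay, the screwdriver or the parts box is displaced (over 15 mm) (distance of any of relay, screwdriver, parts_box from where it was at the start of the episode above 0.015 m).
It also fails if it takes over 40 s, if anything falls off the work surface, if the arm or the gripper's body presses on something with over 40 N, if the wrist force passes 120 N, or if a joint passes its speed limit or range.

## Robot

A 6-joint arm with a two-finger parallel gripper is mounted at the origin on the work surface. World frame = base frame: x ahead of the robot, y to its left, z up, the work surface at z = 0. Lengths are in mm, angles in rad, forces in N, time in s.
With the tool pointing down it reaches from about 425 to 925 mm from the base axis. Payload 12.5 kg.
Tool frame: the origin (TCP) lies midway between the tips of the shut fingers; the grasp point (between the pads) lies 19 mm behind it (ctrl.grasp_offset is the z of the grasp point in the tool frame, in mm); z points along the fingers, y is the direction in which the jaws open and shut (so a half turn about z gives the same grasp; the last joint's range is limited). The gripper opens to 85 mm and grips with 20 to 120 N. Pads are 22 mm wide; open, the fingers measure 114 mm over their backs; the gripper's body (76 mm by 85 mm) begins 54 mm behind the grasp point. The pads swing forward as they close: fully open they stand 13 mm farther back than shut.
Start: joints at [1.12, 0.491, 1.559, -0, 1.092, -0.106], TCP at [211.239, 588.237, 231.327] pointing down, gripper open.
Joint ranges: [-3.1, 3.1], [-0.84, 2.19], [0.05, 2.79], [-1.13, 4.28], [0.06, 2.93], [-2.69, 2.69]. Speed limits (rad/s): [2.22, 2.22, 2.79, 3.14, 3.14, 3.14].

## Interface

Orientations are given as a unit quaternion [x, y, z, w].
In Python, from workcell import ctrl, optics gives the robot as it stands.
- The arm moves only by the tool arm_command, never from a script. Its argument "deltas" is text: rows parted by semicolons, each of 4 numbers parted by spaces: the shift along the tool's x, y, z in mm, then the turn about the tool's z in degrees. A call has 1 to 8 rows; each row shifts and turns the commanded pose from where the row before left it, along the tool's axes as they then stand; what a row does not reach is not made up. A row lasts 1/10 s, in which the tool goes at most 50 mm and 8.59 degrees, less where a joint would pass 70% of its speed; a pose out of reach is approached as far as the arm can. A call is refused whole if a number of a shift passes 50 or a number of a turn 8.59, either way. A call with a gripper value outside its range is refused whole. "claw" is the finger opening in mm, from 0 to 85.4, set as the call begins (left out, the last holds). The fingers move at their own pace and stop on an object; "squeeze" is the grip in N (left out, the last holds). Time passes only in rows, so rows that do not move let the fingers close. It gives the time, the measured TCP pose, the force and the opening at its end, in the units of the state.
- ctrl.get_obs(): the state, without advancing time (a new reading comes with each control period).
- optics.get_image(name): name is "scene" or "side" or "wrist"; returns (picture, depth): 480x640x3 uint8, red, green, blue; 480x640 float32, mm along the optical axis (not along the pixel's ray), 0 where there is no reading.
- optics.calibration(name): a dict with "fov_y" (degrees; the focal length in pixels is half the picture's height over the tangent of half this angle, whatever the lens; pixels are square), "cx", "cy" (the principal point, pixels), "view" (4x4, takes a point from world to camera coordinates); the wrist camera has in their place "tool_from_camera" (4x4, takes a point from camera to tool coordinates, whose origin is the TCP and whose axes are the flange's). Camera axes: x right, y down, z forward; pixel columns grow to the right and rows downward; lengths in mm; the calibration is good to about 2 mm. A picture is of the moment at which its call begins: read the wrist's pose just before it. calibration takes no time and is no camera call.
- ctrl.hand_in(): hands the job in, once; it reports no verdict.
The state is a dict: "time_s": time; "q": joint angles; "qvel": joint speeds; "tau": joint torques, N m; "eef_pos": TCP position; "orientation": TCP orientation; "ft_force": force on the tool from outside, world axes, zero at the start; "wrist_torque": the same for the moment, N m; "width": finger opening in mm.
Only numpy, scipy, OpenCV 4.12 (cv2) and the standard library are available. Lean on these libraries where they do the work, as an engineer would, in place of code of your own. Each camera call takes 0.05 s, during which the arm holds its last target.

## Working session

There is one attempt and no reset: what is moved stays moved. The work goes in short steps, Python scripts to look and compute and a tool call to move; the robot and the scene stay as the last step left them, time stands still between calls to the robot, and variables do not carry over. Pictures are saved under pics/ and viewed, and the job is handed in when it is done.

Besides the shell and the picture viewer there is one more tool, called after "Emit:" by a JSON object that holds its "api" and its "payload", one argument or row to a line. arm_command: Moves the arm, as the interface text tells. Its arguments: {"type":"object","properties":{"deltas":{"type":"string"},"claw":{"type":"number"},"squeeze":{"type":"number"}},"required":["deltas"]}

```bash
mkdir -p pics; ls; python3 - <<'E'
from workcell import ctrl, optics
import cv2, numpy as np
o=ctrl.get_obs(); print({k:np.round(v,3).tolist() for k,v in o.items()}, ctrl.grasp_offset)
for n in ["scene","side","wrist"]:
    p,d=optics.get_image(n); cv2.imwrite(f"pics/{n}0.png",p[:,:,::-1]); np.savez(f"{n}0.npz",p=p,d=d)
    print(n,{k:np.round(v,4).tolist() for k,v in optics.calibration(n).items()})
E
```

```text
pics
{'time_s': 0.0, 'q': [1.12, 0.492, 1.559, 0.0, 1.092, -0.106], 'qvel': [0.0, -0.0, 0.001, 0.001, 0.001, -0.0], 'tau': [0.001, -61.846, -26.159, -0.0, 0.004, -0.0], 'eef_pos': [211.12, 588.028, 230.724], 'orientation': [0.172, 0.985, -0.001, -0.0], 'ft_force': [0.307, 0.529, -0.793], 'wrist_torque': [-0.02, 0.004, 0.022], 'width': 85.602} -18.700000000000003
scene {'fov_y': 45.8478, 'cx': 323.0441, 'cy': 240.2508, 'view': [[0.8874, 0.4609, -0.013, -580.7109], [0.2676, -0.5376, -0.7996, -1.5007], [-0.3755, 0.706, -0.6004, 1308.6417], [0.0, 0.0, 0.0, 1.0]]}
side {'fov_y': 51.9776, 'cx': 315.899, 'cy': 233.8882, 'view': [[0.8632, -0.5045, -0.0177, -402.4473], [-0.3871, -0.6392, -0.6645, 357.6632], [0.3239, 0.5805, -0.747, 749.2787], [0.0, 0.0, 0.0, 1.0]]}
wrist {'fov_y': 71.662, 'cx': 318.2538, 'cy': 245.437, 'tool_from_camera': [[-0.0021, -0.9645, -0.264, 67.4994], [1.0, -0.002, -0.0006, -0.7348], [0.0, -0.264, 0.9645, -143.3731], [0.0, 0.0, 0.0, 1.0]]}
```

View pics/scene0.png

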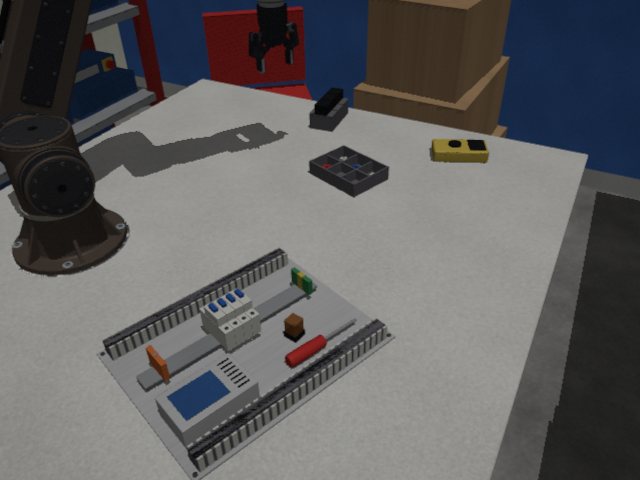

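View pics/side0.png

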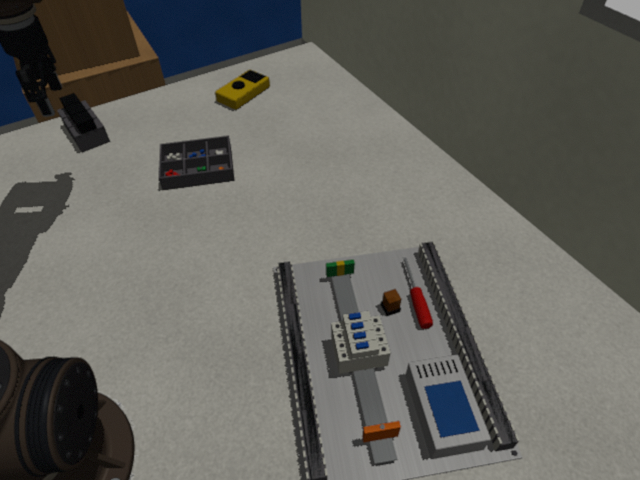

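View pics/wrist0.png

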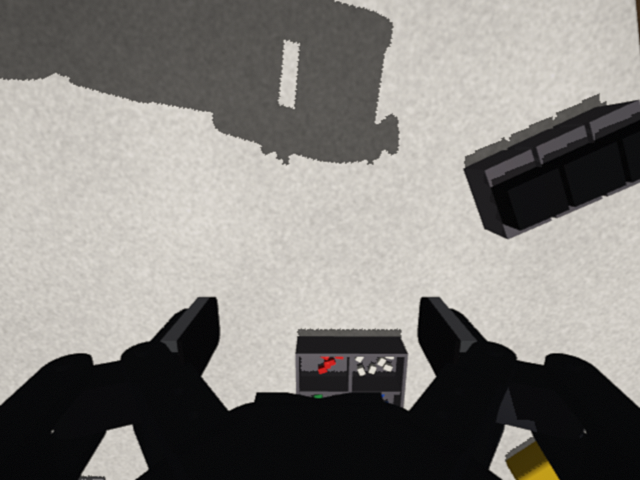

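The scene picture shows the orange end stop at (158,362), the row at (230,318) and the green terminal at (302,280). The relay is at (294,326) and the red screwdriver at (305,350). The row must therefore go towards the plate's -y, pushing on breaker4. Next I'll measure these.

```bash
cat > h.py <<'E'
import numpy as np, cv2
from workcell import ctrl, optics
from scipy.spatial.transform import Rotation as R
def cam(n, obs=None):
    c=optics.calibration(n); f=240/np.tan(np.radians(c["fov_y"])/2)
    if n=="wrist":
        T=np.eye(4); T[:3,:3]=R.from_quat(obs["orientation"]).as_matrix(); T[:3,3]=obs["eef_pos"]
        W=T@np.array(c["tool_from_camera"])
    else: W=np.linalg.inv(np.array(c["view"]))
    return f,c["cx"],c["cy"],W
def pts(d,C):
    f,cx,cy,W=C; v,u=np.mgrid[:480,:640]
    P=np.stack([(u-cx)/f*d,(v-cy)/f*d,d],-1)
    return P@W[:3,:3].T+W[:3,3]
def plane(uv,z,C):
    f,cx,cy,W=C; uv=np.atleast_2d(uv).astype(float)
    r=np.c_[(uv[:,0]-cx)/f,(uv[:,1]-cy)/f,np.ones(len(uv))]@W[:3,:3].T
    t=(z-W[2,3])/r[:,2]; return W[:3,3]+r*t[:,None]
HUE={"orange":(8,16,150,120),"green":(50,80,100,50),"red":(None,None,170,80),"blue":(105,125,120,60),"relay":(5,15,100,40)}
def mask(p,lo,hi,s,v):
    h=cv2.cvtColor(p,cv2.COLOR_RGB2HSV)
    return cv2.inRange(h,(lo,s,v),(hi,255,255))
E
python3 - <<'E'
from h import *
for n in ["scene","side"]:
    z=np.load(n+"0.npz"); p,d=z["p"],z["d"]; C=cam(n); P=pts(d,C)
    ok=(d>0)&(P[...,0]>300)&(P[...,1]<350)&(P[...,1]>-450)
    print(n,"table z",np.median(P[...,2][ok]))
    for nm,a in {"orange":(8,18,170,130),"green":(45,85,100,40),"yellow":(22,32,120,80),"red":(0,4,150,80),"amber":(5,18,100,30),"blue":(105,125,150,60)}.items():
        m=(mask(p,*a)>0)&ok
        k,l,s,c=cv2.connectedComponentsWithStats(m.astype(np.uint8))
        for i in range(1,k):
            if s[i,4]>12:
                q=P[l==i]; print(nm,s[i].tolist(),np.median(q,0).round(1),np.percentile(q,2,0).round(1),np.percentile(q,98,0).round(1))
E
```

```text
scene table z 0.5488230411783093
orange [146, 346, 9, 9, 40] [ 437.8 -214.2   58.1] [ 427.6 -220.5   55.3] [ 447.5 -208.6   60.4]
orange [154, 355, 11, 11, 52] [ 467.9 -225.7   58.2] [ 456.5 -232.    56.2] [ 478.3 -219.3   61.2]
green [292, 268, 7, 17, 78] [548.9  79.4  41.4] [541.4  73.7  22.7] [556.5  86.6  53.5]
green [302, 276, 10, 18, 144] [584.3  66.7  41.4] [571.6  62.   21.3] [593.4  72.5  53.5]
yellow [297, 272, 8, 6, 26] [565.4  76.5  52.3] [559.   70.1  49.7] [571.3  81.7  54.1]
red [286, 335, 40, 30, 498] [658.5 -71.4  26.6] [ 638.7 -103.5   18. ] [676.  -33.7  30.8]
amber [285, 313, 18, 24, 327] [615.1 -39.5  40.7] [598.7 -46.6  17.5] [625.6 -21.4  47.5]
amber [146, 345, 24, 36, 363] [ 462.4 -225.8   50.3] [ 429.  -233.4   20. ] [ 480.9 -209.6   60.4]
blue [235, 289, 8, 8, 35] [514.1 -55.8  90.1] [503.4 -61.7  86.1] [521.8 -50.   92.5]
blue [226, 294, 9, 8, 40] [507.6 -73.3  89.9] [498.2 -79.1  85.9] [515.4 -68.1  92.5]
blue [218, 299, 8, 8, 37] [501.7 -91.3  90.2] [492.3 -97.2  86.2] [509.8 -86.   92.7]
blue [209, 303, 8, 9, 37] [ 493.5 -107.5   89.5] [ 484.5 -112.8   8
[... 655 characters left out ...]
-69.8  27.2] [ 632.5 -100.2   23.1] [669.3 -31.6  30.7]
amber [383, 289, 18, 22, 256] [606.7 -38.   44.1] [595.4 -44.8  17.6] [619.7 -20.6  47.1]
amber [363, 421, 38, 22, 547] [ 448.9 -220.6   51.3] [ 425.4 -231.5   19.7] [ 475.  -208.2   60.4]
blue [349, 313, 12, 6, 53] [510.1 -54.2  90.1] [501.7 -59.5  86.4] [517.9 -49.4  92.6]
blue [352, 323, 11, 5, 48] [503.6 -71.5  90. ] [495.9 -76.6  87.6] [511.4 -66.6  92.5]
blue [354, 332, 12, 6, 51] [496.6 -88.9  90.3] [488.6 -93.7  87. ] [505.1 -83.6  91.8]
blue [356, 342, 12, 6, 52] [ 490.  -105.9   90.1] [ 481.8 -110.8   87.1] [ 498.6 -100.5   92.2]
blue [426, 381, 53, 56, 1891] [ 560.5 -248.4   50.2] [ 527.8 -285.4   47.6] [ 593.6 -208.2   52.8]
```

```bash
python3 - <<'E'
from h import *
a=np.arctan2(0.358,0.934); X=np.array([np.cos(a),-np.sin(a)]);Y=np.array([np.sin(a),np.cos(a)])
A=[]
for n in ["scene","side"]:
    z=np.load(n+"0.npz"); p,d=z["p"],z["d"]; C=cam(n); P=pts(d,C)
    ok=(d>0)&(P[...,0]>380)&(P[...,0]<700)&(P[...,1]<110)&(P[...,1]>-300)
    L=(P[...,:2]-[452,-219.5]); lx=L@X; ly=L@Y; zz=P[...,2]
    def rep(nm,m):
        q=P[m&ok]; 
        print(n,nm,m.sum(),"lx",np.percentile(lx[m&ok],[1,50,99]).round(1),"ly",np.percentile(ly[m&ok],[1,50,99]).round(1),"z",np.percentile(q[:,2],[1,50,99]).round(1))
        return cv2.minAreaRect(q[:,:2].astype(np.float32))
    near=(abs(lx)<50)
    e=rep("stop",near&ok&(abs(ly)<25)&(zz>56))
    t=rep("earth",near&ok&(abs(ly-316)<25)&(zz>48))
    print(e,t, "dir deg",np.degrees(np.arctan2(*(np.array(t[0])-e[0]))))
    row=near&ok&(ly>90)&(ly<210)
    print(rep("noses",row&(zz>81)&(zz<87)))
    print(rep("body",row&(zz>58)&(zz<67)))
    rep("rail",ok&(abs(lx)<40)&(ly>210)&(ly<290)&(zz>16)&(zz<23))
    rep("relay",ok&(abs(lx-83)<30)&(abs(ly-226)<30)&(zz>12))
E
```

```text
scene stop 152 lx [-25.6   5.3  30. ] ly [-4.8  0.2  5.4] z [56.2 58.3 61.5]
scene earth 131 lx [-26.    4.3  29.4] ly [311.1 316.4 324. ] z [48.2 51.7 54.3]
((454.1603698730469, -219.9628143310547), (10.512063026428223, 56.99259567260742), 69.65283203125) ((567.2412719726562, 76.58087921142578), (13.309404373168945, 56.434078216552734), 68.14199829101562) dir deg 20.873332020711963
scene noses 531 lx [-20.1   9.6  26. ] ly [111.6 146.2 183.8] z [81.1 83.3 86.8]
((507.6850280761719, -82.26551818847656), (74.49491119384766, 47.72767639160156), 69.6234130859375)
scene body 543 lx [-38.1  32.6  45.8] ly [111.1 141.3 183.7] z [58.3 63.2 66.7]
((508.0849609375, -82.61991882324219), (75.85334777832031, 86.9451904296875), 67.90091705322266)
scene rail 514 lx [-15.6   3.8  20.7] ly [211.2 248.3 288.4] z [16.1 18.5 21.7]
scene relay 397 lx [70.1 89.1 97.3] ly [216.9 226.7 246.5] z [12.5 36.4 47.7]
side stop 257 lx [-27.9  -2.2  26. ] ly [-4.1  0.7  6.5] z [56.1 58.5 61.3]
side earth 155 lx [-28.   -1.   25.8] ly [311.8 316.9 324.5] z [48.6 52.1 55.6]
((451.54754638671875, -218.03836059570312), (10.822935104370117, 55.18636703491211), 69.31500244140625) ((564.8068237304688, 77.3933334350586), (14.818879127502441, 54.439964294433594), 70.13426971435547) dir deg 20.97526232271861
side noses 801 lx [-23.2   1.9  21.2] ly [112.3 146.5 184.6] z [81.2 83.2 86.5]
((504.4794921875, -80.0390625), (75.22303009033203, 45.40058135986328), 69.33602142333984)
side body 964 lx [-43.2 -24.   41. ] ly [112.  142.9 185.2] z [58.8 63.3 66.5]
((504.39447021484375, -80.27333068847656), (75.37858581542969, 85.5013198852539), 69.20133209228516)
side rail 528 lx [-18.3  -1.9  16.1] ly [220.1 255.8 289. ] z [16.3 18.7 21.7]
side relay 370 lx [63.5 76.4 92.8] ly [217.9 225.7 245.8] z [12.5 41.3 47.5]
```

Emit:
{"api": "arm_command", "payload": {
  "deltas": "-16 -14 0 0;-32 -28 0 0;-32 -28 0 0;-32 -28 0 0;-32 -28 0 0;-32 -28 0 0;-32 -28 0 0;-32 -28 0 0",
  "claw": 20,
  "squeeze": 60
}}

```text
time_s: 0.95
eef_pos: [366.6, 307.9, 231.3]
orientation: [0.171, 0.985, 0.0, 0.0]
ft_force: [1.6, -0.6, 0.3]
width: 20.1
```

Emit:
{"api": "arm_command", "payload": {
  "deltas": "-32 -28 0 0;-32 -28 0 0;-32 -28 0 0;-32 -28 0 0;-32 -28 0 0;-32 -28 0 0;-32 -28 0 0;-32 -28 0 0"
}}

```text
time_s: 1.75
eef_pos: [531.9, 10.4, 231.2]
orientation: [0.172, 0.985, 0.0, -0.0]
ft_force: [0.5, 0.7, -0.1]
width: 19.7
```

Emit:
{"api": "arm_command", "payload": {
  "deltas": "0 0 0 8.5;0 0 0 8.5;0 0 0 8.5;0 0 0 8.5;0 0 0 8.5;0 0 0 8.5;0 0 0 8.5;0 0 0 8.5"
}}

```text
time_s: 2.55
eef_pos: [531.2, 12.1, 231.1]
orientation: [0.695, 0.719, -0.0, -0.0]
ft_force: [-0.3, -1.8, 0.0]
width: 20.1
```

Emit:
{"api": "arm_command", "payload": {
  "deltas": "0 0 0 8.5;0 0 0 8.5;0 0 0 6.2;0 0 0 0;0 0 0 0"
}}

```text
time_s: 3.05
eef_pos: [531.3, 12.1, 231.2]
orientation: [0.823, 0.568, -0.0, -0.0]
ft_force: [0.3, 0.5, -0.9]
width: 20.1
```

Emit:
{"api": "arm_command", "payload": {
  "deltas": "-8 4.7 0 0;-8 4.7 10 0;0 0 20 0;0 0 20 0;0 0 20 0;0 0 0 0;0 0 0 0"
}}

```text
time_s: 3.75
eef_pos: [534.5, -6.7, 161.2]
orientation: [0.824, 0.567, -0.0, -0.0]
ft_force: [0.7, -0.6, -0.1]
width: 20.0
```

```bash
python3 - <<'E'
from h import *
o=ctrl.get_obs(); print(o["eef_pos"],o["orientation"])
p,d=optics.get_image("wrist"); cv2.imwrite("pics/wrist1.png",p[:,:,::-1])
C=cam("wrist",o);P=pts(d,C)
a=np.radians(20.95); X=np.array([np.cos(a),-np.sin(a)]);Y=np.array([np.sin(a),np.cos(a)])
L=P[...,:2]-[452.65,-219.7]; lx=L@X; ly=L@Y; zz=P[...,2]; ok=d>0
t=o["eef_pos"][:2]-np.array([452.65,-219.7]); print("tcp",t@X,t@Y)
def rep(nm,m):
    m=m&ok; print(nm,m.sum(), *[np.percentile(v[m],[1,50,99]).round(1) for v in (lx,ly,zz)] if m.sum() else "")
rep("body",(zz>58)&(zz<66)&(ly<195)&(ly>90)&(abs(lx)<60))
rep("nose",(zz>81)&(zz<87)&(ly<195)&(ly>90)&(abs(lx)<60))
rep("face",(zz>25)&(zz<58)&(ly<195)&(ly>170)&(abs(lx)<60))
rep("stop",(zz>55)&(zz<63)&(abs(ly)<20)&(abs(lx)<60))
rep("earth",(zz>48)&(zz<60)&(ly>290)&(abs(lx)<60))
E
```

```text
[534.49843196  -6.67823885 161.15471878] [ 8.23887253e-01  5.66753618e-01 -2.35264181e-04 -2.73890913e-04]
tcp 0.2710684748707024 228.20465170617837
body 250 [-28.8   0.6  27.5] [110.7 183.6 184.4] [58.1 63.5 65.8]
nose 2757 [-22.6   5.7  19.8] [114.1 146.  184. ] [82.1 84.8 86.6]
face 1012 [-42.4  -1.   40.5] [183.1 183.8 184.4] [25.3 41.1 57.4]
stop 0
earth 1201 [-27.5  -0.7  26.2] [311.3 316.4 321.2] [48.4 53.8 55.5]
```

View pics/wrist1.png

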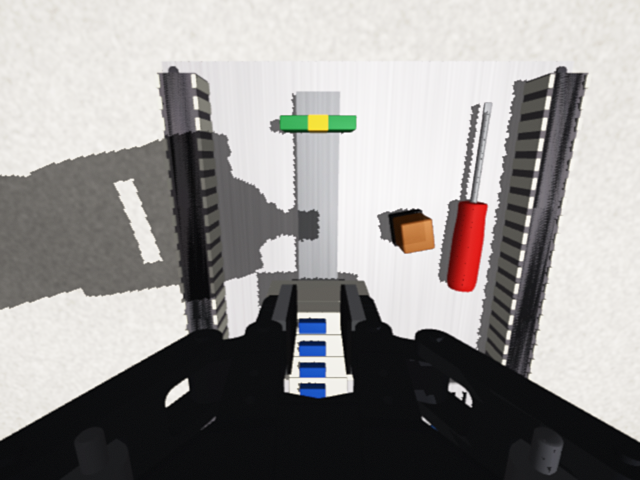

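The wrist view shows the toggles between the fingers around (312,325 to 390). The earth terminal is at (317,123) and the relay at (412,232), clear of the fingers. Breaker4's face is at ly 183.8 and the TCP at 228, on the rail line, so I'll descend.

Emit:
{"api": "arm_command", "payload": {
  "deltas": "0 0 20 0;0 0 25 0;0 0 25 0;0 0 25 0;0 0 20 0;0 0 10 0;0 0 5 0;0 0 0 0"
}}

```text
time_s: 4.6
eef_pos: [534.7, -6.3, 31.6]
orientation: [0.824, 0.567, 0.0, 0.0]
ft_force: [-0.1, 0.2, 0.5]
width: 19.7
```

Emit:
{"api": "arm_command", "payload": {
  "deltas": "-6 0 0 0;-6 0 0 0;-4 0 0 0;-4 0 0 0;-3 0 0 0;-2 0 0 0;0 0 0 0"
}}

```text
time_s: 5.3
eef_pos: [525.4, -29.7, 31.3]
orientation: [0.824, 0.567, 0.0, -0.0]
ft_force: [-0.0, -0.4, -0.3]
width: 19.9
```

```bash
python3 - <<'E'
from h import *
o=ctrl.get_obs(); print(o["eef_pos"],o["ft_force"])
for n in ("side","scene"):
    p,d=optics.get_image(n); 
    x,y=(270,230) if n=="side" else (170,200)
    cv2.imwrite(f"pics/{n}2.png",cv2.resize(p[y:y+200,x:x+240],None,fx=3,fy=3)[:,:,::-1])
E
```

```text
[525.41344862 -29.73808066  31.30418176] [-0.01366108 -0.35186768 -0.27900942]
```

View pics/side2.png

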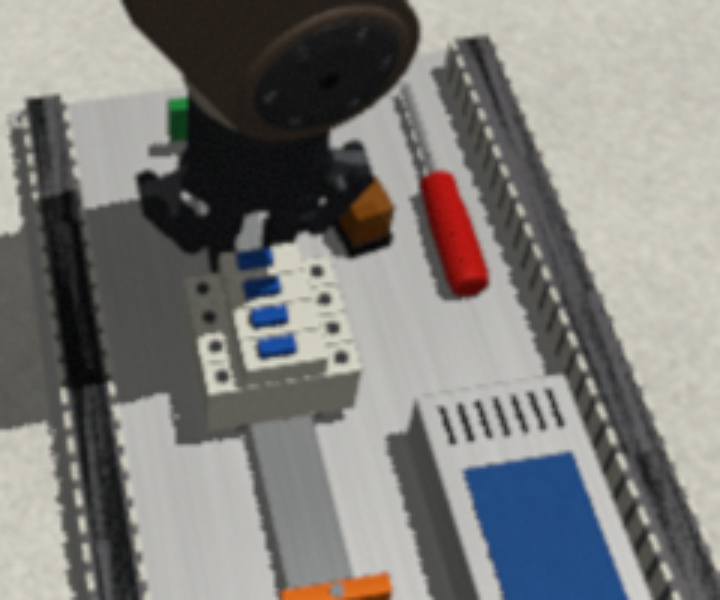

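View pics/scene2.png

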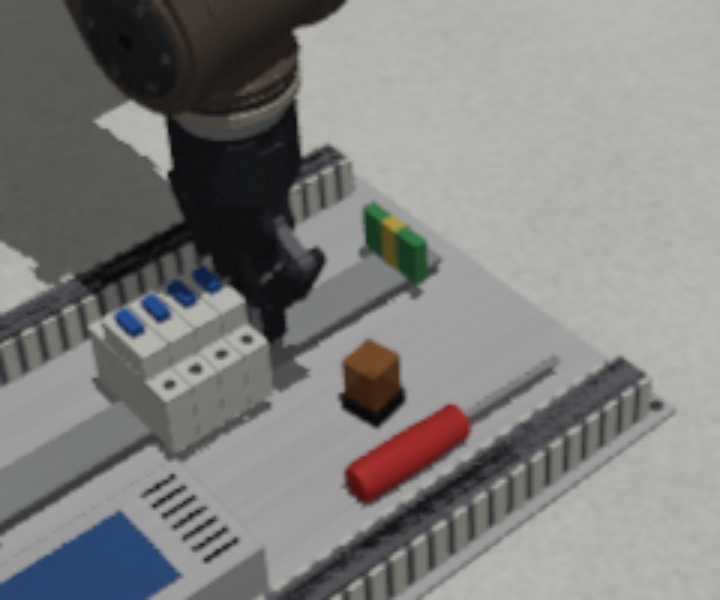

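The pictures show the fingers right behind breaker4 with a gap of about 8 mm. The knuckles stand above and clear of the relay. I'll push gently.

Emit:
{"api": "arm_command", "payload": {
  "deltas": "-2 0 0 0;-2 0 0 0;-2 0 0 0;-1 0 0 0;-1 0 0 0;-1 0 0 0;-1 0 0 0;-1 0 0 0"
}}

```text
time_s: 6.2
eef_pos: [521.7, -39.7, 31.4]
orientation: [0.824, 0.567, 0.0, 0.0]
ft_force: [1.1, 4.3, 0.7]
width: 19.9
```

Emit:
{"api": "arm_command", "payload": {
  "deltas": "-1 0 0 0;-1 0 0 0;-2 0 0 0;-2 0 0 0;-2 0 0 0;-2 0 0 0;-2 0 0 0;-2 0 0 0"
}}

```text
time_s: 7.0
eef_pos: [516.5, -53.0, 31.3]
orientation: [0.824, 0.567, 0.0, 0.0]
ft_force: [2.3, 5.2, 2.9]
width: 19.9
```

```bash
cat > st.py <<'E'
from h import *
import sys
tag=sys.argv[1]
a=np.radians(20.95); X=np.array([np.cos(a),-np.sin(a)]);Y=np.array([np.sin(a),np.cos(a)]); O=np.array([452.65,-219.7])
o=ctrl.get_obs(); t=o["eef_pos"][:2]-O; print("t",o["time_s"],"tcp",(t@X).round(1),(t@Y).round(1),o["eef_pos"][2].round(1),"F along row",(o["ft_force"][:2]@Y).round(2),"Flat",(o["ft_force"][:2]@X).round(2),"Fz",o["ft_force"][2].round(2))
for n in ("side","scene"):
    p,d=optics.get_image(n); P=pts(d,cam(n)); L=P[...,:2]-O; lx=L@X; ly=L@Y; zz=P[...,2]
    m=(mask(p,105,125,150,60)>0)&(d>0)&(zz>75)&(abs(lx)<40)
    k,l,s,c=cv2.connectedComponentsWithStats(m.astype(np.uint8))
    for i in range(1,k):
        if s[i,4]>12: print(n,"toggle",s[i,4],[np.median(v[l==i]).round(1) for v in (lx,ly,zz)])
    h=cv2.cvtColor(p,cv2.COLOR_RGB2HSV)
    w=(h[...,1]<60)&(h[...,2]>90)&(d>0)&(abs(lx)<50)&(ly>0)&(ly<220)
    for nm,z0,z1 in (("body",58,67),("nose",81,87)):
        q=w&(zz>z0)&(zz<z1)
        if q.sum()>20: print(n,nm,q.sum(),np.percentile(lx[q],[1,99]).round(1),np.percentile(ly[q],[1,99]).round(1))
    s=(zz>56)&(zz<62)&(d>0)&(abs(lx)<40)&(mask(p,5,20,150,90)>0)
    print(n,"stop ly",np.percentile(ly[s],[1,99]).round(1))
    x,y=(270,230) if n=="side" else (130,230)
    cv2.imwrite(f"pics/{n}{tag}.png",cv2.resize(p[y:y+200,x:x+240],None,fx=3,fy=3)[:,:,::-1])
E
python3 st.py 3
```

```text
t 7.0 tcp 0.0 178.5 31.3 F along row 5.69 Flat 0.3 Fz 2.94
side toggle 53 [np.float64(-5.8), np.float64(153.7), np.float64(90.6)]
side toggle 57 [np.float64(-5.9), np.float64(135.7), np.float64(90.1)]
side toggle 55 [np.float64(-5.9), np.float64(118.3), np.float64(90.6)]
side toggle 59 [np.float64(-5.4), np.float64(99.8), np.float64(90.2)]
side body 880 [-43.5  40.5] [ 74.9 165.6]
side nose 730 [-23.8  20.6] [ 93.5 164.4]
side stop ly [-4.3  5.2]
scene toggle 43 [np.float64(-1.8), np.float64(153.5), np.float64(89.8)]
scene toggle 41 [np.float64(-1.3), np.float64(135.2), np.float64(90.7)]
scene toggle 44 [np.float64(-2.9), np.float64(117.7), np.float64(90.0)]
scene toggle 40 [np.float64(-1.3), np.float64(99.7), np.float64(90.2)]
scene body 486 [-38.8  45.3] [  5.3 165.1]
scene nose 472 [-20.1  25.6] [ 92.4 162.5]
scene stop ly [-5.2  4.1]
```

View pics/side3.png

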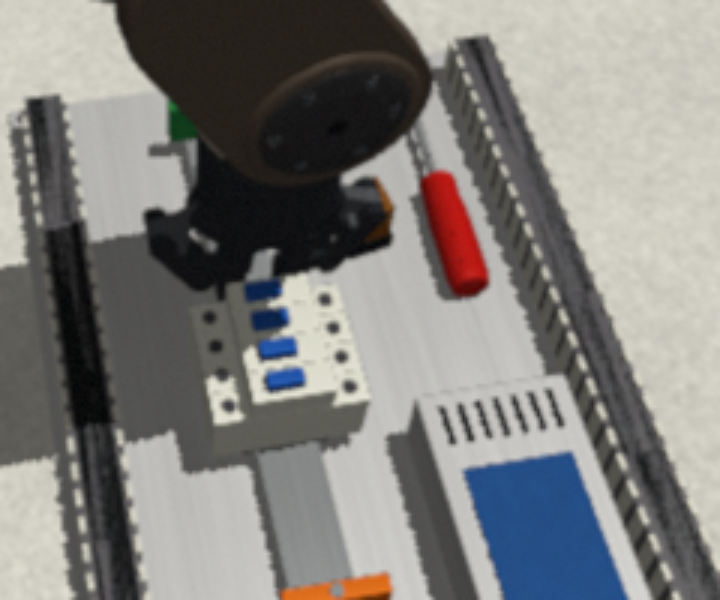

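The row moves as one, with toggles 18 mm apart and a push of 5.7 N. About 88 mm remain.

Emit:
{"api": "arm_command", "payload": {
  "deltas": "-3 0 0 0;-3 0 0 0;-4 0 0 0;-4 0 0 0;-4 0 0 0;-4 0 0 0;-4 0 0 0;-4 0 0 0"
}}

```text
time_s: 7.9
eef_pos: [505.7, -81.0, 31.3]
orientation: [0.824, 0.567, 0.0, -0.0]
ft_force: [2.2, 4.7, 2.9]
width: 20.3
```

Emit:
{"api": "arm_command", "payload": {
  "deltas": "-4 0 0 0;-4 0 0 0;-4 0 0 0;-4 0 0 0;-4 0 0 0;-4 0 0 0;-3 0 0 0;-2 0 0 0"
}}

```text
time_s: 8.7
eef_pos: [495.3, -108.1, 31.3]
orientation: [0.824, 0.567, 0.0, -0.0]
ft_force: [2.3, 4.2, 2.6]
width: 19.9
```

```bash
python3 st.py 4
```

```text
t 8.7 tcp -0.1 119.5 31.3 F along row 4.74 Flat 0.61 Fz 2.58
side toggle 60 [np.float64(-6.1), np.float64(94.4), np.float64(90.4)]
side toggle 56 [np.float64(-6.0), np.float64(77.0), np.float64(90.1)]
side toggle 67 [np.float64(-5.9), np.float64(59.3), np.float64(90.1)]
side toggle 65 [np.float64(-6.0), np.float64(41.0), np.float64(90.3)]
side body 1014 [-43.9  40.4] [ 35.2 107. ]
side nose 904 [-23.9  20.7] [ 34.5 104.9]
side stop ly [-4.3  5. ]
scene toggle 41 [np.float64(-2.2), np.float64(95.0), np.float64(90.7)]
scene toggle 43 [np.float64(-1.8), np.float64(76.8), np.float64(90.4)]
scene toggle 44 [np.float64(-1.5), np.float64(59.2), np.float64(90.3)]
scene toggle 43 [np.float64(-1.0), np.float64(40.4), np.float64(90.3)]
scene body 521 [-38.   45.1] [ 11.1 105.3]
scene nose 516 [-20.8  25.3] [ 33.7 103.7]
scene stop ly [-4.6  4.5]
```

View pics/side4.png

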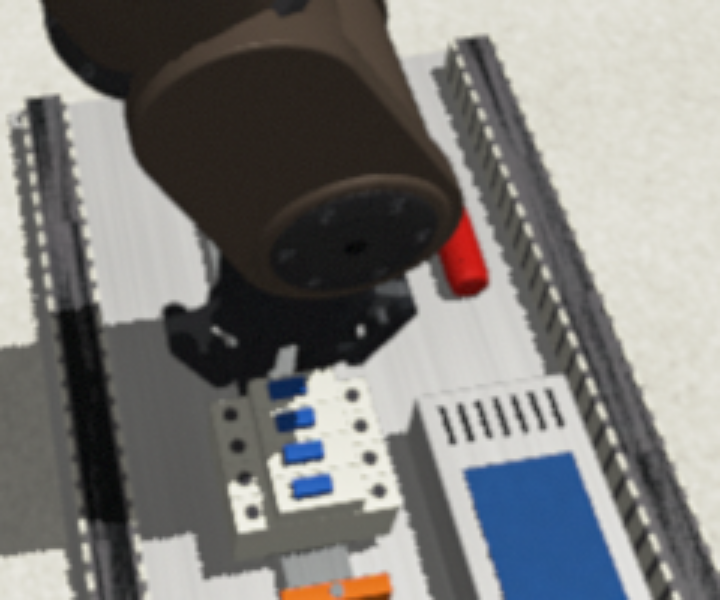

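Emit:
{"api": "arm_command", "payload": {
  "deltas": "-3 0 0 0;-3 0 0 0;-3 0 0 0;-3 0 0 0;-3 0 0 0;-3 0 0 0;-2 0 0 0;-2 0 0 0"
}}

```text
time_s: 9.6
eef_pos: [487.4, -128.5, 31.3]
orientation: [0.824, 0.567, -0.0, -0.0]
ft_force: [2.2, 4.5, 2.1]
width: 19.2
```

Emit:
{"api": "arm_command", "payload": {
  "deltas": "-1 0 0 0;-1 0 0 0;-1 0 0 0;-1 0 0 0"
}}

```text
time_s: 10.0
eef_pos: [486.1, -132.2, 31.3]
orientation: [0.824, 0.567, 0.0, -0.0]
ft_force: [1.3, 4.2, 2.3]
width: 19.9
```

Emit:
{"api": "arm_command", "payload": {
  "deltas": "-1 0 0 0"
}}

```text
time_s: 10.1
eef_pos: [485.7, -133.1, 31.2]
orientation: [0.824, 0.567, -0.0, -0.0]
ft_force: [2.2, 4.8, 2.6]
width: 19.9
```

Emit:
{"api": "arm_command", "payload": {
  "deltas": "-1 0 0 0"
}}

```text
time_s: 10.2
eef_pos: [485.3, -134.0, 31.3]
orientation: [0.824, 0.567, 0.0, -0.0]
ft_force: [1.3, 4.0, 1.4]
width: 20.1
```

Emit:
{"api": "arm_command", "payload": {
  "deltas": "-1 0 0 0"
}}

```text
time_s: 10.3
eef_pos: [485.0, -135.0, 31.3]
orientation: [0.824, 0.567, 0.0, -0.0]
ft_force: [2.3, 4.8, 2.2]
width: 19.6
```

Emit:
{"api": "arm_command", "payload": {
  "deltas": "-0.5 0 0 0"
}}

```text
time_s: 10.4
eef_pos: [484.8, -135.5, 31.2]
orientation: [0.824, 0.567, -0.0, -0.0]
ft_force: [1.9, 5.1, 3.2]
width: 20.0
```

Emit:
{"api": "arm_command", "payload": {
  "deltas": "-0.5 0 0 0"
}}

```text
time_s: 10.5
eef_pos: [484.7, -135.9, 31.3]
orientation: [0.824, 0.567, 0.0, -0.0]
ft_force: [1.6, 5.1, 2.4]
width: 20.0
```

Emit:
{"api": "arm_command", "payload": {
  "deltas": "-0.5 0 0 0"
}}

```text
time_s: 10.6
eef_pos: [484.6, -136.1, 31.3]
orientation: [0.824, 0.567, 0.0, -0.0]
ft_force: [5.0, 12.3, 3.2]
width: 19.9
```

The force is climbing steeply (13 N), so the row is at the stop. I'll nudge once more and check.

Emit:
{"api": "arm_command", "payload": {
  "deltas": "-0.5 0 0 0;0 0 0 0"
}}

```text
time_s: 10.8
eef_pos: [484.6, -136.1, 31.3]
orientation: [0.824, 0.567, 0.0, -0.0]
ft_force: [6.0, 13.7, 2.3]
width: 19.9
```

```bash
python3 st.py 5
```

```text
t 10.8 tcp -0.1 89.5 31.3 F along row 14.98 Flat 0.68 Fz 2.29
side toggle 64 [np.float64(-5.1), np.float64(65.2), np.float64(90.1)]
side toggle 64 [np.float64(-5.5), np.float64(47.2), np.float64(90.5)]
side toggle 71 [np.float64(-6.1), np.float64(30.0), np.float64(90.2)]
side toggle 72 [np.float64(-5.4), np.float64(11.6), np.float64(90.4)]
side body 1118 [-44.   40.5] [ 5.5 76.9]
side nose 1004 [-23.9  20.6] [ 4.9 75.3]
side stop ly [-4.2  5.3]
scene toggle 44 [np.float64(-0.9), np.float64(65.6), np.float64(90.1)]
scene toggle 46 [np.float64(-2.3), np.float64(47.4), np.float64(90.1)]
scene toggle 48 [np.float64(-1.9), np.float64(29.1), np.float64(90.0)]
scene toggle 43 [np.float64(-1.7), np.float64(11.8), np.float64(90.2)]
scene body 531 [-37.3  45. ] [ 5.2 76. ]
scene nose 537 [-20.3  25. ] [ 4.2 73. ]
scene stop ly [-4.9  4.4]
```

View pics/side5.png

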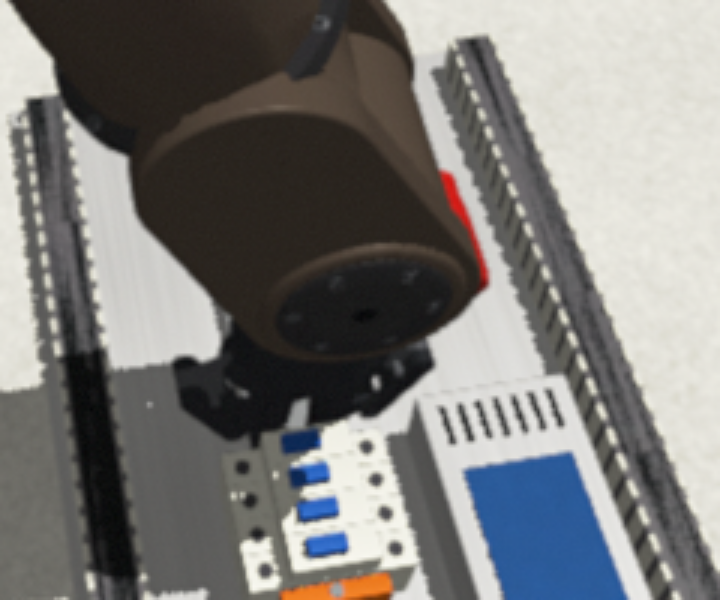

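View pics/scene5.png

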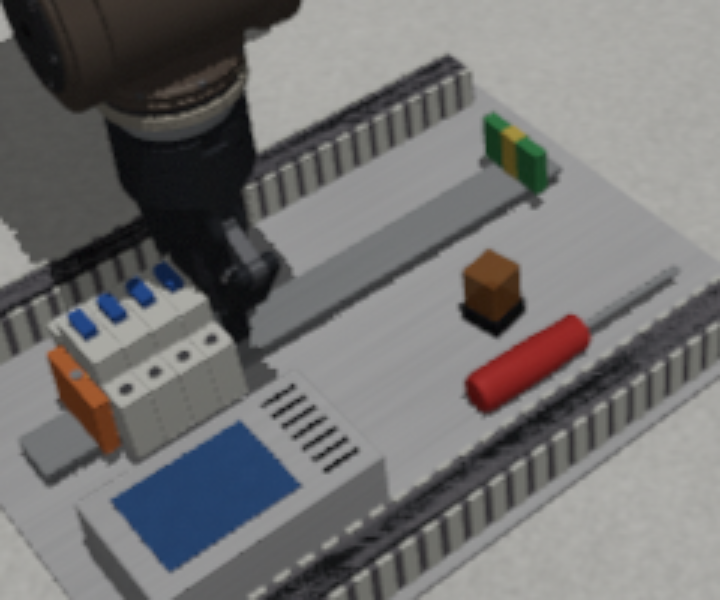

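Both pictures show the row tight against the orange stop (row 5 to 77 mm, stop face at 5 mm). I'll back off slowly along the rail and then rise.

Emit:
{"api": "arm_command", "payload": {
  "deltas": "0.5 0 0 0;0.5 0 0 0;1 0 0 0;2 0 0 0;3 0 0 0;6 0 0 0;10 0 0 0;12 0 0 0"
}}

```text
time_s: 11.7
eef_pos: [497.1, -103.5, 31.3]
orientation: [0.824, 0.567, 0.0, -0.0]
ft_force: [0.9, 0.2, 0.0]
width: 19.9
```

Emit:
{"api": "arm_command", "payload": {
  "deltas": "10 0 0 0;5 0 -10 0;0 0 -20 0;0 0 -30 0;0 0 -40 0;0 0 -40 0;0 0 -30 0;0 0 0 0"
}}

```text
time_s: 12.5
eef_pos: [503.5, -90.2, 205.8]
orientation: [0.824, 0.567, 0.002, 0.003]
ft_force: [-0.0, -0.1, -0.3]
width: 20.0
```

Emit:
{"api": "arm_command", "payload": {
  "deltas": "30 0 0 0;40 0 0 0;40 0 0 0;40 0 0 0;20 0 0 0;0 0 0 0;0 0 0 0"
}}

```text
time_s: 13.2
eef_pos: [562.5, 68.8, 200.9]
orientation: [0.824, 0.567, -0.0, -0.0]
ft_force: [-0.1, -0.5, -0.7]
width: 20.1
```

```bash
python3 st.py 6; python3 - <<'E'
from h import *
a=np.radians(20.95); X=np.array([np.cos(a),-np.sin(a)]);Y=np.array([np.sin(a),np.cos(a)]); O=np.array([452.65,-219.7])
for n in ("scene","side"):
    p,d=optics.get_image(n);P=pts(d,cam(n)); z=np.load(n+"0.npz")
    P0=pts(z["d"],cam(n))
    for nm,c in (("red",(0,4,150,80)),("amber",(5,18,100,30))):
        r=[]
        for pp,PP,dd in ((z["p"],P0,z["d"]),(p,P,d)):
            m=(mask(pp,*c)>0)&(dd>0)&(PP[...,0]>580)&(abs(PP[...,1]+60)<70)
            r.append((m.sum(),np.median(PP[m],0).round(1)))
        print(n,nm,r)
E
```

```text
t 13.2 tcp -0.5 308.7 200.9 F along row -0.47 Flat 0.04 Fz -0.66
side toggle 66 [np.float64(-5.8), np.float64(69.6), np.float64(90.2)]
side toggle 72 [np.float64(-5.5), np.float64(52.0), np.float64(90.0)]
side toggle 69 [np.float64(-5.5), np.float64(33.7), np.float64(90.0)]
side toggle 72 [np.float64(-5.6), np.float64(15.8), np.float64(90.2)]
side body 921 [-43.6  40.4] [ 8.3 80. ]
side nose 942 [-23.6  20.5] [ 8.6 80. ]
side stop ly [-4.   5.8]
scene toggle 43 [np.float64(-1.1), np.float64(69.4), np.float64(89.8)]
scene toggle 44 [np.float64(-1.6), np.float64(52.0), np.float64(89.6)]
scene toggle 46 [np.float64(-1.8), np.float64(33.9), np.float64(89.8)]
scene toggle 46 [np.float64(-1.8), np.float64(15.5), np.float64(89.7)]
scene body 555 [-36.6  45.3] [ 7.9 79.2]
scene nose 594 [-21.   25.2] [ 8.2 79.7]
scene stop ly [-4.7  4.8]
scene red [(np.int64(498), array([658.5, -71.4,  26.6])), (np.int64(521), array([658.6, -71.7,  26.3]))]
scene amber [(np.int64(326), array([615.2, -39.6,  40.7])), (np.int64(326), array([615.1, -39.6,  40.1]))]
side red [(np.int64(372), array([650.4, -69.8,  27.2])), (np.int64(414), array([649.2, -70. ,  27.1]))]
side amber [(np.int64(257), array([606.6, -37.9,  44.1])), (np.int64(289), array([605.1, -36.8,  43.5]))]
```

View pics/side6.png

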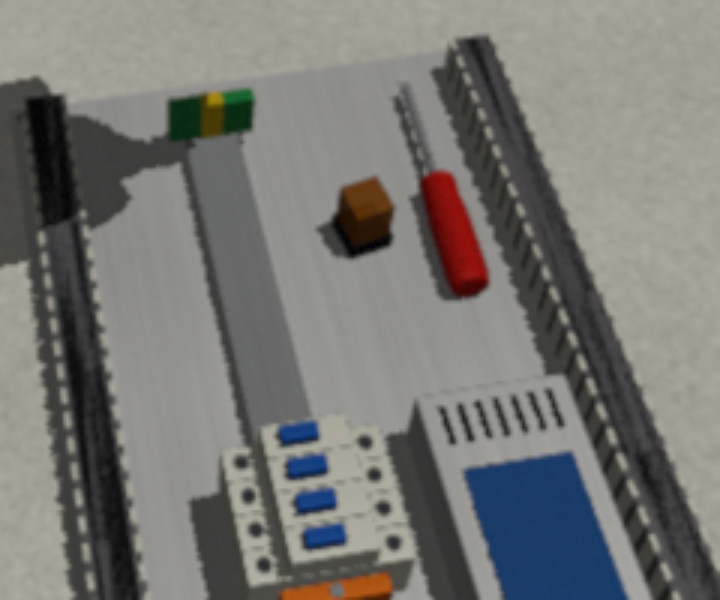

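View pics/scene6.png

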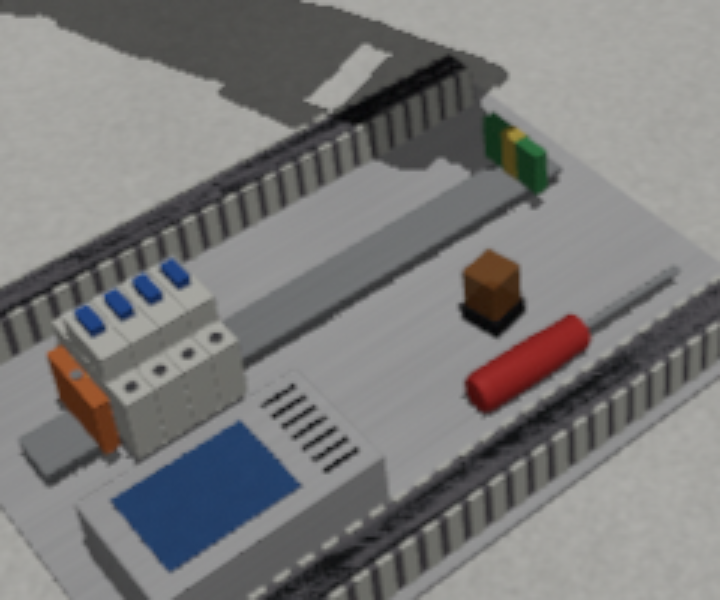

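The check after release shows that the row had been leaning forward slightly under the push. Once upright again, its toggles sit about 4 mm back, with a gap of about 3 mm at the stop, which is too close to the limit. I'll push the last bit again, lower down near the rail so the breakers stay upright.

Emit:
{"api": "arm_command", "payload": {
  "deltas": "-40 0 0 0;-40 0 0 0;-40 0 0 0;-40 0 0 0;-25 0.5 0 0;-5 0 10 0;0 0 20 0;0 0 20 0"
}}

```text
time_s: 14.2
eef_pos: [495.4, -109.4, 150.6]
orientation: [0.824, 0.566, 0.0, 0.0]
ft_force: [-0.4, 0.2, 0.2]
width: 20.3
```

Emit:
{"api": "arm_command", "payload": {
  "deltas": "0 0 30 0;0 0 30 0;0 0 30 0;0 0 20 0;0 0 10 0;0 0 4 0;0 0 0 0;0 0 0 0"
}}

```text
time_s: 15.0
eef_pos: [495.9, -109.1, 28.1]
orientation: [0.824, 0.567, 0.0, 0.001]
ft_force: [0.2, 1.1, -1.1]
width: 20.0
```

```bash
python3 st.py 7 | head -1
```

```text
t 15.0 tcp 0.9 118.7 28.1 F along row 1.05 Flat -0.24 Fz -1.05
```

Emit:
{"api": "arm_command", "payload": {
  "deltas": "-6 0 3 0;-6 0 2 0;-5 0 0 0;-3 0 0 0;-2 0 0 0;-1 0 0 0;-1 0 0 0;0 0 0 0"
}}

```text
time_s: 15.9
eef_pos: [487.0, -131.5, 22.3]
orientation: [0.824, 0.567, 0.0, -0.0]
ft_force: [0.2, -0.7, 0.3]
width: 19.5
```

Emit:
{"api": "arm_command", "payload": {
  "deltas": "-1 0 0 0;-0.5 0 0 0;0 0 0 0"
}}

```text
time_s: 16.2
eef_pos: [486.4, -132.8, 22.3]
orientation: [0.824, 0.567, 0.0, -0.0]
ft_force: [0.6, 0.7, 0.7]
width: 20.3
```

Emit:
{"api": "arm_command", "payload": {
  "deltas": "-0.5 0 0 0;-0.5 0 0 0;0 0 0 0"
}}

```text
time_s: 16.5
eef_pos: [486.1, -133.8, 22.4]
orientation: [0.824, 0.567, 0.0, 0.0]
ft_force: [0.0, 0.8, 3.5]
width: 20.2
```

Emit:
{"api": "arm_command", "payload": {
  "deltas": "-0.5 0 0 0;-0.5 0 0 0;0 0 0 0"
}}

```text
time_s: 16.8
eef_pos: [485.8, -134.8, 22.3]
orientation: [0.824, 0.567, 0.0, 0.0]
ft_force: [1.3, 1.5, 3.7]
width: 19.9
```

Emit:
{"api": "arm_command", "payload": {
  "deltas": "-0.5 0 0 0;0 0 0 0"
}}

```text
time_s: 17.0
eef_pos: [485.6, -135.3, 22.3]
orientation: [0.824, 0.567, 0.0, 0.0]
ft_force: [0.6, 1.3, 2.4]
width: 20.2
```

```bash
python3 st.py 8
```

```text
t 17.0 tcp 0.6 90.6 22.3 F along row 1.43 Flat 0.07 Fz 2.44
side toggle 64 [np.float64(-5.8), np.float64(65.6), np.float64(90.2)]
side toggle 63 [np.float64(-6.1), np.float64(47.9), np.float64(90.4)]
side toggle 69 [np.float64(-6.0), np.float64(30.3), np.float64(90.1)]
side toggle 72 [np.float64(-5.9), np.float64(12.3), np.float64(90.2)]
side body 1100 [-44.   40.3] [ 5.7 77.3]
side nose 988 [-23.8  20.4] [ 5.3 75.8]
side stop ly [-4.   5.7]
scene toggle 46 [np.float64(-1.0), np.float64(65.9), np.float64(90.4)]
scene toggle 45 [np.float64(-1.4), np.float64(47.6), np.float64(90.2)]
scene toggle 49 [np.float64(-2.7), np.float64(30.2), np.float64(90.0)]
scene toggle 44 [np.float64(-0.7), np.float64(12.2), np.float64(90.1)]
scene body 549 [-38.1  45.3] [ 5.5 76. ]
scene nose 531 [-19.5  25.1] [ 4.4 73.8]
scene stop ly [-5.   4.5]
```

Emit:
{"api": "arm_command", "payload": {
  "deltas": "0.5 0 0 0;0.5 0 0 0;1 0 0 0;2 0 0 0;4 0 0 0;8 0 0 0;10 0 0 0;0 0 0 0"
}}

```text
time_s: 17.9
eef_pos: [495.2, -109.7, 22.3]
orientation: [0.824, 0.567, 0.0, -0.0]
ft_force: [-0.2, -0.3, 0.2]
width: 19.9
```

```bash
python3 st.py 9; python3 - <<'E'
from h import *
a=np.radians(20.95); X=np.array([np.cos(a),-np.sin(a)]);Y=np.array([np.sin(a),np.cos(a)])
o=ctrl.get_obs(); O=o["eef_pos"][:2]
for n in ("scene","side"):
    p,d=optics.get_image(n);P=pts(d,cam(n)); L=P[...,:2]-O; lx=L@X; ly=L@Y; h=P[...,2]-o["eef_pos"][2]
    print(n,"cam rel",(cam(n)[3][:2,3]-O)@X,(cam(n)[3][:2,3]-O)@Y)
    dark=(p.max(-1)<70)&(d>0)&(abs(lx)<75)&(abs(ly)<60)
    for z in range(0,100,6):
        m=dark&(h>=z)&(h<z+6)
        if m.sum()>3: print(z,m.sum(),"lx",np.percentile(lx[m],[0,5,50,95,100]).round(0),"ly",np.percentile(ly[m],[0,5,50,95,100]).round(0))
E
```

```text
t 17.9 tcp 0.4 118.0 22.3 F along row -0.35 Flat -0.07 Fz 0.16
side toggle 64 [np.float64(-6.0), np.float64(69.6), np.float64(90.0)]
side toggle 69 [np.float64(-6.1), np.float64(51.5), np.float64(89.7)]
side toggle 68 [np.float64(-5.8), np.float64(33.7), np.float64(89.8)]
side toggle 70 [np.float64(-5.8), np.float64(15.7), np.float64(90.0)]
side body 1130 [-44.   40.4] [ 8.3 79.8]
side nose 967 [-23.8  20.4] [ 8.6 79.7]
side stop ly [-4.2  5.4]
scene toggle 45 [np.float64(-1.5), np.float64(69.2), np.float64(90.0)]
scene toggle 44 [np.float64(-2.0), np.float64(51.5), np.float64(89.7)]
scene toggle 46 [np.float64(-0.4), np.float64(33.6), np.float64(89.7)]
scene toggle 46 [np.float64(-1.5), np.float64(15.3), np.float64(90.0)]
scene body 565 [-38.6  45.5] [ 7.7 78.9]
scene nose 560 [-20.7  25.5] [ 8.3 79.6]
scene stop ly [-4.8  4.6]
scene cam rel 673.7414610541033 -327.3847566441165
0 12 lx [-14. -12.   3.  20.  21.] ly [-10. -10.  -8.   4.   6.]
6 39 lx [-15. -11.  -7.  25.  25.] ly [-11. -10.  -6.   3.   5.]
12 31 lx [-11. -10.  19.  25.  26.] ly [-12. -11.  -6.   5.   6.]
18 48 lx [-1
[... 1384 characters left out ...]
21.] ly [-48. -47.  -9.   7.   9.]
42 58 lx [-40. -36. -15.  26.  32.] ly [-47. -45. -11.   2.   4.]
48 116 lx [-45. -39. -21.  36.  43.] ly [-13. -12. -10.   7.  10.]
54 146 lx [-47. -40. -20.  39.  45.] ly [-12. -11.  -1.   8.  11.]
60 58 lx [-52. -48. -23.  44.  48.] ly [-37. -13. -10.   9.  12.]
66 89 lx [-54. -48. -15.  45.  49.] ly [-17. -16. -11.  -1.   4.]
72 106 lx [-57. -52.  11.  50.  57.] ly [-18. -17. -11.   1.   4.]
78 87 lx [-61. -58.   7.  53.  59.] ly [-18. -17. -11.  -5.  -2.]
84 100 lx [-63. -57. -22.  54.  59.] ly [-17. -16. -10.  -3.  -2.]
90 144 lx [-66. -64. -26.  58.  62.] ly [-19. -19.  -9.   5.  12.]
96 183 lx [-65. -63. -48.  58.  61.] ly [-20. -19.  -5.   8.  11.]
```

View pics/scene9.png

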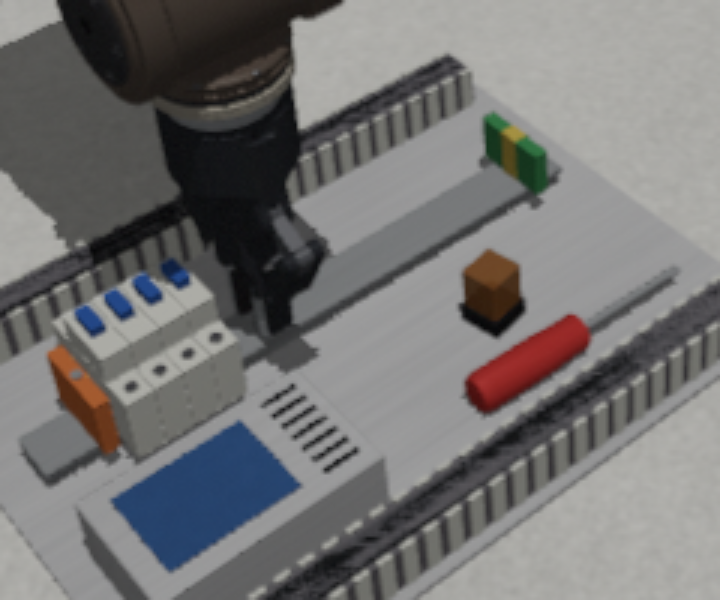

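View pics/side9.png

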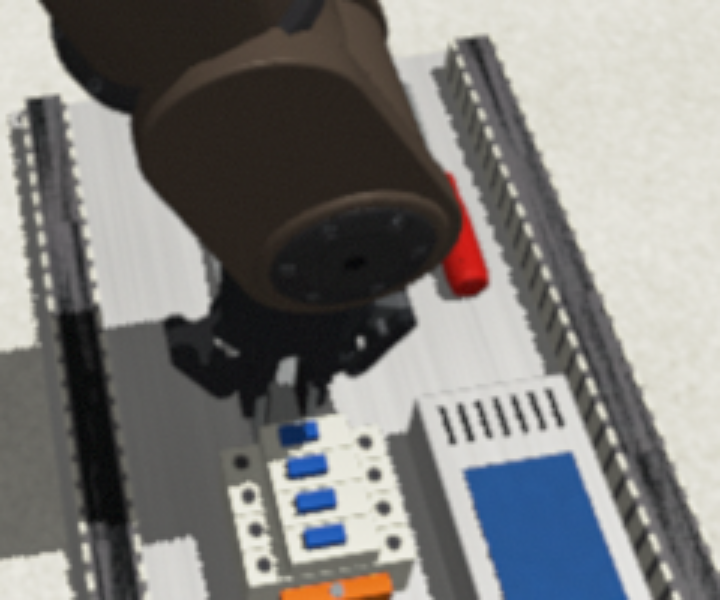

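The dark-point profile explains it. The finger is 11 mm half-wide up to 42 mm above the tip, and about 12.5 mm above that, so the thick part was pressing high on the nose and tipping the row. I'll open the fingers so that they straddle the 45 mm nose and bear only on the flat 85 mm body, low down.

Emit:
{"api": "arm_command", "payload": {
  "deltas": "0 0 0 0;0 0 0 0;0 0 0 0;0 0 0 0;0 0 0 0",
  "claw": 53
}}

```text
time_s: 18.6
eef_pos: [494.8, -111.0, 22.3]
orientation: [0.824, 0.567, 0.0, 0.0]
ft_force: [-0.7, -0.0, 0.1]
width: 52.8
```

```bash
cat > prof.py <<'E'
from h import *
a=np.radians(20.95); X=np.array([np.cos(a),-np.sin(a)]);Y=np.array([np.sin(a),np.cos(a)])
o=ctrl.get_obs(); O=o["eef_pos"][:2]
for n in ("scene","side"):
    p,d=optics.get_image(n);P=pts(d,cam(n)); L=P[...,:2]-O; lx=L@X; ly=L@Y; h=P[...,2]-o["eef_pos"][2]
    cv2.imwrite(f"pics/{n}p.png",cv2.resize(p[230:430,(270 if n=="side" else 130):(510 if n=="side" else 370)],None,fx=3,fy=3)[:,:,::-1])
    dark=(p.max(-1)<70)&(d>0)&(abs(lx)<75)&(abs(ly)<25)
    for z in range(-6,80,6):
        m=dark&(h>=z)&(h<z+6)
        if m.sum()>3: print(n,z,m.sum(),"lx",np.percentile(lx[m],[0,100]).round(0),"inner",np.sort(abs(lx[m]))[:4].round(0),"ly",np.percentile(ly[m],[0,5,50,95,100]).round(0))
E
python3 prof.py
```

```text
scene -6 134 lx [-17.  20.] inner [0. 0. 1. 1.] ly [-22. -15.  -6.   7.  25.]
scene 0 17 lx [-28.  35.] inner [ 1. 24. 25. 25.] ly [-11. -10.  -1.   7.   9.]
scene 6 50 lx [-31.  40.] inner [22. 24. 24. 24.] ly [-11. -11.  -5.   7.  12.]
scene 12 38 lx [-30.  43.] inner [22. 24. 25. 25.] ly [-11. -11.  -5.   5.   8.]
scene 18 54 lx [-33.  43.] inner [23. 24. 24. 24.] ly [-11. -11.  -4.   5.   7.]
scene 24 56 lx [-30.  44.] inner [22. 24. 24. 24.] ly [-11. -11.  -5.   4.   6.]
scene 30 38 lx [-31.  43.] inner [23. 24. 25. 25.] ly [-11. -11.  -6.   1.   3.]
scene 36 34 lx [-32.  38.] inner [23. 24. 24. 25.] ly [-12. -11.  -6.   2.   3.]
scene 42 20 lx [-31.  41.] inner [26. 26. 27. 27.] ly [-14. -12.  -8.   1.   2.]
scene 48 56 lx [-51.  60.] inner [24. 25. 25. 26.] ly [-14. -13. -11.  -2.   8.]
scene 54 89 lx [-55.  62.] inner [23. 23. 23. 24.] ly [-13. -12.  -8.   8.  10.]
scene 60 55 lx [-58.  63.] inner [19. 19. 20. 20.] ly [-15. -13. -11.   8.  10.]
scene 66 101 lx [-59.  63.] inner [14. 17. 17. 17.] ly [-17. -17. -10.   7.  10.]
scene 72 93 lx [-59.  67.] inner [10. 14. 15. 15.] 
[... 592 characters left out ...]
 [-41.  38.] inner [25. 25. 25. 25.] ly [-10. -10.  -6.  -3.   5.]
side 36 21 lx [-41.  31.] inner [25. 25. 25. 25.] ly [-10. -10.  -8.  -2.   0.]
side 42 22 lx [-52.  46.] inner [28. 28. 30. 30.] ly [-13. -12. -10.  -5.  -5.]
side 48 97 lx [-58.  52.] inner [26. 26. 28. 28.] ly [-13. -12. -10.   6.  10.]
side 54 190 lx [-60.  57.] inner [26. 26. 28. 29.] ly [-13. -11.  -2.   8.  10.]
side 60 75 lx [-61.  58.] inner [21. 34. 34. 34.] ly [-15. -11.  -9.  10.  12.]
side 66 94 lx [-61.  61.] inner [19. 20. 21. 21.] ly [-16. -16. -10.   7.  10.]
side 72 109 lx [-63.  60.] inner [1. 1. 2. 4.] ly [-17. -16. -10.   1.   9.]
side 78 87 lx [-64.  63.] inner [2. 2. 3. 3.] ly [-17. -16. -11.  -6.  -1.]
```

View pics/sidep.png

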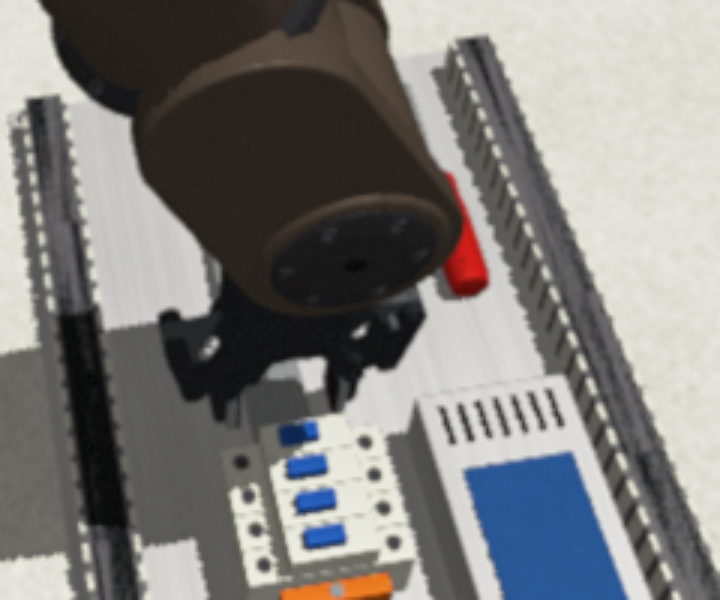

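View pics/scenep.png

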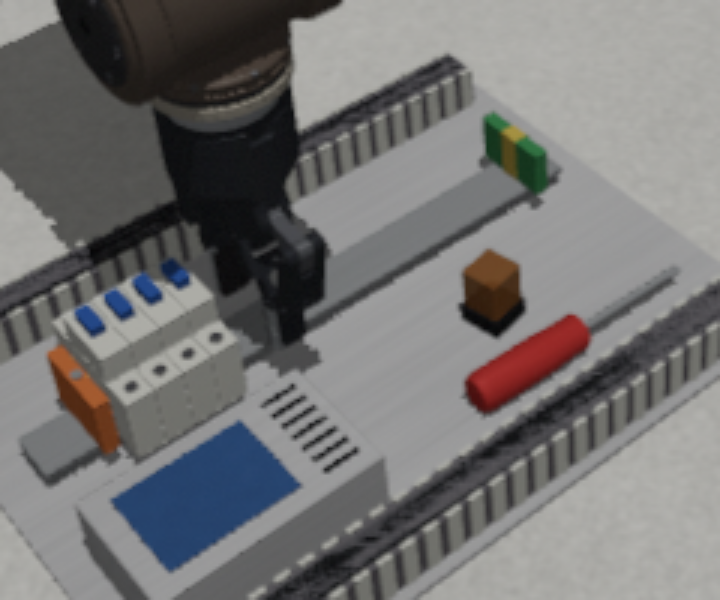

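The fingers are now at lateral 25 to 41 mm, clear of the nose, with the thick part starting at about z 64. I'll raise 3 mm for margin and push the last bit.

Emit:
{"api": "arm_command", "payload": {
  "deltas": "0 0 -3 0;-6 0 0 0;-6 0 0 0;-5 0 0 0;-3 0 0 0;-2 0 0 0;-1 0 0 0;0 0 0 0"
}}

```text
time_s: 19.5
eef_pos: [486.6, -132.5, 25.3]
orientation: [0.824, 0.567, 0.0, -0.0]
ft_force: [0.4, 0.3, 1.0]
width: 52.6
```

Emit:
{"api": "arm_command", "payload": {
  "deltas": "-0.5 0 0 0;-0.5 0 0 0;-0.5 0 0 0;-0.5 0 0 0;0 0 0 0"
}}

```text
time_s: 20.0
eef_pos: [485.9, -134.3, 25.3]
orientation: [0.824, 0.567, 0.0, -0.0]
ft_force: [-0.8, 0.2, 0.2]
width: 52.6
```

```bash
python3 st.py 10
```

```text
t 20.0 tcp 0.5 91.6 25.3 F along row -0.13 Flat -0.8 Fz 0.23
side toggle 69 [np.float64(-5.7), np.float64(69.4), np.float64(90.1)]
side toggle 70 [np.float64(-5.7), np.float64(51.6), np.float64(89.9)]
side toggle 67 [np.float64(-5.8), np.float64(33.7), np.float64(89.9)]
side toggle 71 [np.float64(-5.5), np.float64(15.7), np.float64(90.2)]
side body 1112 [-43.9  40.5] [ 8.2 79.4]
side nose 961 [-23.9  20.5] [ 8.7 80.3]
side stop ly [-4.7  5.7]
scene toggle 47 [np.float64(-1.2), np.float64(69.3), np.float64(89.3)]
scene toggle 44 [np.float64(-1.0), np.float64(52.0), np.float64(90.0)]
scene toggle 49 [np.float64(-1.4), np.float64(33.9), np.float64(89.8)]
scene toggle 46 [np.float64(-1.7), np.float64(15.6), np.float64(90.0)]
scene body 553 [-37.3  45.3] [ 7.8 78.8]
scene nose 478 [-19.6  25.2] [ 7.9 74.5]
scene stop ly [-4.6  5.1]
```

Nothing is touching at TCP 91.6, so the tilt-free approach holds. I'll continue in half-millimetre steps.

Emit:
{"api": "arm_command", "payload": {
  "deltas": "-0.5 0 0 0;-0.5 0 0 0;0 0 0 0"
}}

```text
time_s: 20.4
eef_pos: [485.5, -135.2, 25.3]
orientation: [0.824, 0.567, 0.0, -0.0]
ft_force: [1.1, -1.1, -0.3]
width: 53.1
```

Emit:
{"api": "arm_command", "payload": {
  "deltas": "-0.5 0 0 0;-0.5 0 0 0;0 0 0 0"
}}

```text
time_s: 20.7
eef_pos: [485.2, -136.0, 25.3]
orientation: [0.824, 0.567, 0.0, -0.0]
ft_force: [1.1, 3.3, -0.0]
width: 53.1
```

```bash
python3 st.py 11
```

```text
t 20.7 tcp 0.5 89.8 25.3 F along row 3.52 Flat -0.12 Fz -0.02
side toggle 66 [np.float64(-5.2), np.float64(68.4), np.float64(90.2)]
side toggle 70 [np.float64(-6.2), np.float64(50.9), np.float64(90.2)]
side toggle 69 [np.float64(-5.6), np.float64(32.9), np.float64(90.0)]
side toggle 70 [np.float64(-5.5), np.float64(15.2), np.float64(89.8)]
side body 1114 [-44.   40.4] [ 7.4 78.5]
side nose 973 [-23.9  20.6] [ 8.  79.8]
side stop ly [-3.9  5.7]
scene toggle 45 [np.float64(-0.5), np.float64(68.7), np.float64(89.4)]
scene toggle 50 [np.float64(-2.2), np.float64(51.4), np.float64(89.9)]
scene toggle 45 [np.float64(-1.2), np.float64(33.0), np.float64(89.6)]
scene toggle 45 [np.float64(-1.5), np.float64(14.8), np.float64(89.4)]
scene body 551 [-37.9  45. ] [ 6.7 77.6]
scene nose 482 [-20.   24.9] [ 7.1 73.8]
scene stop ly [-4.6  4.6]
```

The row now slides upright: toggles and bodies both moved 0.8 mm, at 3.5 N with Fz near 0.

Emit:
{"api": "arm_command", "payload": {
  "deltas": "-0.5 0 0 0;-0.5 0 0 0"
}}

```text
time_s: 21.0
eef_pos: [484.8, -137.0, 25.3]
orientation: [0.824, 0.567, 0.0, -0.0]
ft_force: [0.9, 4.2, -0.6]
width: 52.9
```

Emit:
{"api": "arm_command", "payload": {
  "deltas": "-0.5 0 0 0;0 0 0 0"
}}

```text
time_s: 21.2
eef_pos: [484.6, -137.6, 25.3]
orientation: [0.824, 0.567, 0.0, -0.0]
ft_force: [1.8, 3.3, 0.8]
width: 52.8
```

Emit:
{"api": "arm_command", "payload": {
  "deltas": "-0.5 0 0 0;0 0 0 0"
}}

```text
time_s: 21.4
eef_pos: [484.6, -137.6, 25.3]
orientation: [0.824, 0.567, 0.0, -0.0]
ft_force: [3.1, 8.7, 0.9]
width: 53.2
```

Emit:
{"api": "arm_command", "payload": {
  "deltas": "-0.5 0 0 0;0 0 0 0"
}}

```text
time_s: 21.6
eef_pos: [484.6, -137.7, 25.3]
orientation: [0.824, 0.567, 0.0, -0.0]
ft_force: [5.3, 14.0, 0.5]
width: 53.5
```

The force is now climbing with no motion, at 15 N. Time to release slowly, move clear and check.

Emit:
{"api": "arm_command", "payload": {
  "deltas": "0.5 0 0 0;0.5 0 0 0;0.5 0 0 0;1 0 0 0;2 0 0 0;5 0 0 0;10 0 0 0;12 0 0 0"
}}

```text
time_s: 22.4
eef_pos: [495.8, -108.4, 25.3]
orientation: [0.824, 0.567, 0.0, -0.0]
ft_force: [0.4, -0.7, -0.2]
width: 53.2
```

Emit:
{"api": "arm_command", "payload": {
  "deltas": "15 0 0 0;5 0 -10 0;0 0 -20 0;0 0 -30 0;0 0 -40 0;0 0 -40 0;0 0 -30 0;0 0 0 0"
}}

```text
time_s: 23.2
eef_pos: [504.0, -90.2, 199.8]
orientation: [0.824, 0.567, 0.002, 0.003]
ft_force: [0.3, 0.4, -0.1]
width: 53.4
```

Emit:
{"api": "arm_command", "payload": {
  "deltas": "30 0 0 0;40 0 0 0;40 0 0 0;30 0 0 0;20 0 0 0;0 0 0 0;0 0 0 0"
}}

```text
time_s: 23.9
eef_pos: [559.4, 59.4, 194.9]
orientation: [0.824, 0.567, -0.0, -0.0]
ft_force: [0.3, -0.3, 0.6]
width: 52.9
```

```bash
python3 st.py 12; python3 - <<'E'
from h import *
for n in ("scene","side"):
    p,d=optics.get_image(n);P=pts(d,cam(n)); z=np.load(n+"0.npz")
    P0=pts(z["d"],cam(n)); cv2.imwrite(f"pics/{n}full.png",p[:,:,::-1])
    for nm,c in (("red",(0,4,150,80)),("amber",(5,18,100,30))):
        r=[]
        for pp,PP,dd in ((z["p"],P0,z["d"]),(p,P,d)):
            m=(mask(pp,*c)>0)&(dd>0)&(PP[...,0]>580)&(abs(PP[...,1]+60)<70)
            r.append((m.sum(),np.median(PP[m],0).round(1)))
        print(n,nm,r)
E
```

```text
t 23.9 tcp -0.1 298.8 194.9 F along row -0.2 Flat 0.37 Fz 0.56
side toggle 65 [np.float64(-5.5), np.float64(67.5), np.float64(89.9)]
side toggle 69 [np.float64(-5.7), np.float64(48.9), np.float64(90.1)]
side toggle 68 [np.float64(-5.6), np.float64(31.2), np.float64(89.9)]
side toggle 74 [np.float64(-5.8), np.float64(13.4), np.float64(90.0)]
side body 912 [-43.6  40.5] [ 6.  77.5]
side nose 958 [-23.6  20.6] [ 6.4 77.3]
side stop ly [-4.4  5.8]
scene toggle 41 [np.float64(-1.1), np.float64(67.0), np.float64(89.9)]
scene toggle 44 [np.float64(-0.4), np.float64(49.2), np.float64(89.7)]
scene toggle 46 [np.float64(-1.1), np.float64(31.2), np.float64(89.8)]
scene toggle 47 [np.float64(-1.6), np.float64(13.1), np.float64(90.2)]
scene body 548 [-38.4  45.1] [ 5.4 76.7]
scene nose 592 [-21.4  24.9] [ 5.5 77. ]
scene stop ly [-4.8  4.4]
scene red [(np.int64(498), array([658.5, -71.4,  26.6])), (np.int64(526), array([658.7, -71.6,  26.5]))]
scene amber [(np.int64(326), array([615.2, -39.6,  40.7])), (np.int64(326), array([614.9, -40. ,  40.6]))]
side red [(np.int64(372), array([650.4, -69.8,  27.2])), (np.int64(414), array([649.2, -69.8,  27.2]))]
side amber [(np.int64(257), array([606.6, -37.9,  44.1])), (np.int64(298), array([605.1, -37.4,  43.5]))]
```

View pics/scene12.png

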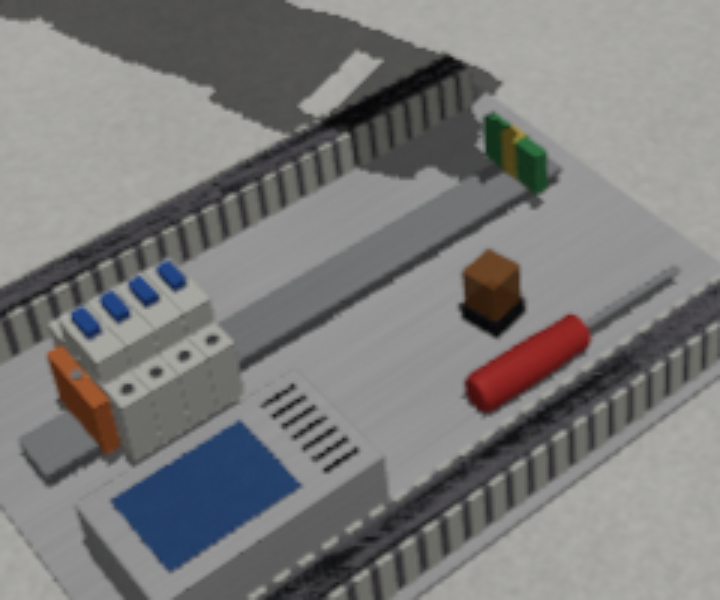

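View pics/sidefull.png

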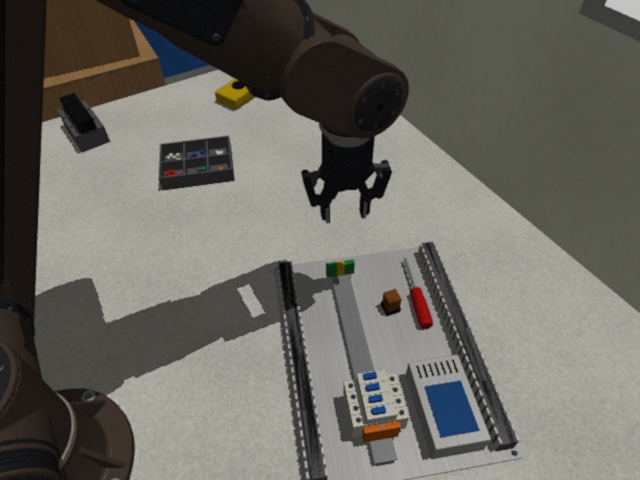

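The row now stays home after release: body edge at 5.4 to 6.0 mm, stop face at 4.4 to 5.8 mm, and b1 to b4 54 mm. The relay and screwdriver haven't moved, and the box looks unmoved at (197,162) in the side view. I'm handing in.

```bash
python3 - <<'E'
from workcell import ctrl
print(ctrl.hand_in()); print(ctrl.get_obs()["time_s"])
E
```

```text
the job is handed in; nothing more can be done
None
the job is handed in; nothing more can be done
```

I pushed the row about 106 mm along the rail by breaker4 only, until it stood home against the orange end stop. The arm then moved clear, and I handed in at about 24 s.

- **First push came up short:** the thick part of the fingers pressed high on breaker4's nose, so the row leaned forward slightly, roughly 0.05–0.1 rad going by the toggle offsets. When released it stood upright again with a gap of about 3 mm at the stop. A second low push did the same, so I backed off.
- **Final push:** I opened the fingers to straddle the nose and pushed low on the flat body. The row slid upright at about 3.5 N, then the force climbed to 15 N with no motion.
- **Row position:** after release, the gap at the stop measured about 0–1 mm in both cameras. Breaker1 to breaker4 measured 54 mm, so there are no gaps in the row, and the breakers stand upright.
- **Bystanders:** the relay and screwdriver were within 2 mm of where they started. I checked the parts box only by eye, and it looks unmoved.
- **Camera disagreement:** the two fixed cameras differ by about 4 mm across the rail, but by less than 1 mm along it.

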